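# Clamp a pressure coupling to the set force

### The arm

A 6-joint arm with a two-finger parallel gripper is mounted at the origin on the work surface. World frame = base frame: x ahead of the robot, y to its left, z up, the work surface at z = 0. Lengths are in m, angles in rad, forces in N, time in s.
With the tool pointing down it reaches from about 0.375 to 0.9 m from the base axis. Payload 3.1 kg.
Tool frame: the origin (TCP) lies at the very end of the fingers, on their centre line; the grasp point (between the pads) lies 19 mm behind it (manip.hold_point_z is the distance from the TCP to the grasp point, in m); y points along the fingers, z is the direction in which the jaws open and shut, and the axes are right-handed (so a half turn about y gives the same grasp; the last joint's range is limited). The gripper opens to 85 mm and grips with 20 to 120 N. Pads are 22 mm wide; open, the fingers measure 114 mm over their backs; the gripper's body (76 mm by 85 mm) begins 54 mm behind the grasp point. The pads swing forward as they close: fully open they stand 13 mm farther back than shut.
Start: joints at [-1.367, 0.527, 1.433, -0, 1.181, -0.178], TCP at [0.233, -0.58, 0.231] pointing down, gripper open.
Joint ranges: [-3.08, 3.08], [-0.75, 2.2], [0.22, 2.44], [-1.43, 4.57], [0, 2.65], [-2.85, 2.85]. Speed limits (rad/s): [2.79, 2.79, 3.14, 3.14, 3.14, 3.14].

### API

Orientations are given as a unit quaternion [x, y, z, w].
In Python, from station import manip, eyes, workorder gives the robot as it stands. The module is installed in compiled form; this text tells all that it offers.
- The arm moves only by the shell command python3 -m jog 'ROWS' [OPENING] [FORCE]. ROWS is JSON, a list of rows, each a list of 2 entries, a list of its own where there are three numbers: the shift along the tool's x, y, z in cm, then the turn about the tool's y in rad. A call has 1 to 20 rows; each row is the pose to reach, as a shift and turn from the pose commanded when the call began, along the tool's axes at that moment; what a row does not reach only later rows make up. A row lasts 1/12 s, in which the tool goes at most 41.7 mm and 7.16 degrees, less where a joint would pass 70% of its speed; a pose out of reach is approached as far as the arm can. A call with a gripper value outside its range is refused whole. OPENING is the finger opening in cm, from 0 to 8.54, set as the call begins (- or left out, the last holds). The fingers move at their own pace and stop on an object; FORCE is the grip in N (left out, the last holds). Time passes only in rows, so rows that repeat a pose let the fingers close. It gives the time, the measured TCP pose, the force and the opening at its end, in the units of the state.
- manip.sense(): the state, without advancing time (a new reading comes with each control period).
- eyes.snapshot(name): name is "side" or "top" or "wrist"; returns a dict with "frame" (420x560x3 uint8, red, green, blue), "vfov" (degrees; the focal length in pixels is half the picture's height over the tangent of half this angle, whatever the lens; pixels are square), "cx", "cy" (the principal point, pixels), "k1" (the pictures are not rectified: a ray, as slopes to the right and down, at radius r is drawn at 1 + k1 r^2 times it, then the intrinsics apply), "rvec" (rotation vector, rad) and "tvec" (3), from world to camera coordinates, as OpenCV has them. Camera axes: x right, y down, z forward; pixel columns grow to the right and rows downward; lengths in m; the calibration is good to about 2 mm. A picture is of the moment at which its call begins. There is no depth.
- workorder.sign_off(): hands the job in, once; it reports no verdict.
The state is a dict: "t": time; "q": joint angles; "qd": joint speeds; "tau": joint torques, N m; "tcp_pos": TCP position; "tool_rot": TCP orientation; "force": force on the tool from outside, world axes, zero at the start; "ft_torque": the same for the moment, N m; "finger_gap": opening from 0.0 (shut) to 1.0 (fully open).
Only numpy, scipy, OpenCV 4.12 (cv2) and the standard library are available. Lean on these libraries where they do the work, as an engineer would, in place of code of your own. Each camera call takes 0.05 s, during which the arm holds its last target. There are 200 camera calls.

### The job

Stand the large necked steel coupling on its wide foot on the bed of the bench vice, between the V jaw and the sliding jaw: set it down, don't drop it, and let go. Then turn the vice's black bar knob clockwise to clamp it fully home in the V, until the metal indicator tab pops out of the spring housing, and stop there: squeezing on much further damages the coupling. Leave the other things on the bench where they are.

Things in the scene. Friction and masses are not known exactly. Their poses are not given: they have to be found in the camera images.
- coupling_center (a point): the work: large steel coupling, loose, about 0.4 kg, standing upright. Wide round body 40 mm across and 45 mm high, above it a round neck 24 mm across and 50 mm long (95 mm in all). This point is on its axis, half-way up (47.5 mm above its foot). Grip it by the upper half of the neck. Told from the other steel parts by its size and neck
- coupling: the same coupling; origin under the centre of its foot
- vice: bench vice, bolted down; position and yaw vary. Origin on the table; y runs from drive housing to V jaw, z up. In mm: bed 110 x 290, top z 12, y -150 to 140; grey drive housing y -138 to -52, 70 wide, top z 46, knob on it at y -95; V jaw y 42 to 88, top z 53, 120 degree groove open to -y; grey spring housing behind it, y 96 to 132, 70 wide, top z 56; in the middle the flat sliding jaw, 28 thick, top z 51
- nest (a point): point fixed on the vice: where the coupling's half-way point is when it stands on the bed pressed home in the V (at x = 0, y = 30, z = 59.5 mm on the vice). The sliding jaw's place varies and is not reported: it starts 6 to 14 mm further open than the coupling needs, so set down 3 mm short of this point (towards the vice's -y) it always fits; axes as the vice's
- vjaw: the V jaw, 64 mm wide, 40 mm high. It is sprung: it yields towards the spring housing only once pressed with the set force (12 N), then the spring adds 4 N for each mm (at most 5 mm)
- knob_grip (a point): on the axis of the knob, at the height to grip (78 mm above the table, 4 mm above the middle of the bar). The knob is a black bar 52 mm long, 14 mm thick, 36 mm high (56 to 92 mm above the table) on a round hub; the bar lies along this point's x axis, its z is up
- knob (a joint): angle of the knob (rad), grows as it is turned clockwise seen from above, which closes the jaw by about 6 mm per rad; starts at 0 to 0.2 and does not tell where the jaw is; turns stiffly (0.18 N m plus up to 0.15 N m from the load) and stays where it is left. From start to the set force takes about 1.1 to 2.5 rad
- tab (a joint): how far the indicator tab stands out (m): 0 below the set force, then it pops out 8 mm for each mm the V jaw yields: 0.012 m or more is out; 0.012 to 0.020 is right, beyond 0.025 the squeeze is too much. From the first yielding, about 0.25 rad of knob brings it to 0.012 m
- tab_end (a point): outer end of the indicator tab, a flat aluminium tongue 18 mm wide and 7 mm thick, 40 mm above the table; it slides out of the spring housing's side (behind the V jaw) towards the vice's +x; flush when in
- small_coupling: bystander: small steel coupling, 26 mm body 32 mm high with a 16 mm neck 28 mm long (60 mm in all); origin under its foot
- plug: bystander: plain steel cylinder without a neck, 40 mm across, 60 mm high; origin under its foot
- spanner: bystander: flat steel spanner 180 mm long, lying on the table
- mass_disc: bystander: dark steel mass disc, 110 mm across, 26 mm high over its boss
- collar: bystander: steel ring, 60 mm across, 36 mm hole, 16 mm high
- oil_jar: bystander: amber glass jar with a black cap, 52 mm across, 75 mm high
There are look-alikes about, which are no part of the job. What is shaped like the coupling but pink or purple is not meant.

How it is judged:
By the outcome, as a careful person would: the job done as asked, in the order asked, and still so for the second after the job is handed in, with the robot touching nothing.
It also fails if it takes over 70 s, if anything falls off the work surface, if the arm or the gripper's body presses on something with over 40 N, if the wrist force passes 120 N, or if a joint passes its speed limit or range.

## Working session

There is one attempt and no reset: what is moved stays moved. The work goes in short steps, Python scripts to look and compute and a shell command to move; the robot and the scene stay as the last step left them, time stands still between calls to the robot, and variables do not carry over. Pictures are saved under pics/ and viewed, about 8 in all and at most 12, crops included, and the job is handed in when it is done.

```bash
mkdir -p pics; ls; cat > h.py <<'E'
import numpy as np, cv2
from station import manip, eyes, workorder
from scipy.spatial.transform import Rotation as R
def snap(n):
    return eyes.snapshot(n)
def K(s):
    h=s["frame"].shape[0]; f=h/2/np.tan(np.radians(s["vfov"])/2)
    return np.array([[f,0,s["cx"]],[0,f,s["cy"]],[0,0,1.]])
def D(s): return np.array([s["k1"],0,0,0,0.])
def proj(s,p):
    return cv2.projectPoints(np.array(p,float).reshape(-1,1,3),np.array(s["rvec"],float),np.array(s["tvec"],float),K(s),D(s))[0].reshape(-1,2)
def onz(s,px,z):
    u=cv2.undistortPoints(np.array(px,float).reshape(-1,1,2),K(s),D(s)).reshape(-1,2)
    M=cv2.Rodrigues(np.array(s["rvec"],float))[0]; c=-M.T@np.array(s["tvec"],float)
    d=np.c_[u,np.ones(len(u))]@M
    return c+d*((z-c[2])/d[:,2])[:,None]
def save(s,n,crop=None,k=1):
    f=s["frame"][:,:,::-1]
    if crop: x0,y0,x1,y1=crop; f=f[y0:y1,x0:x1]
    cv2.imwrite("pics/"+n,cv2.resize(np.ascontiguousarray(f),None,fx=k,fy=k,interpolation=cv2.INTER_CUBIC))
def keep(s,n):
    import pickle; pickle.dump(s,open(n,"wb"))
def load(n):
    import pickle; return pickle.load(open(n,"rb"))
E
python3 - <<'E'
from h import *
for n in ("top","side","wrist"):
    s=snap(n); keep(s,n+"0.pkl"); print(n,s["vfov"],s["cx"],s["cy"],s["k1"],s["rvec"],s["tvec"])
    if n=="top": save(s,"top0.png",k=1.42)
    if n=="side": save(s,"side0.png",k=1.42)
st=manip.sense(); print(st, manip.hold_point_z); print(R.from_quat(st["tool_rot"]).as_matrix().round(3))
E
```

```text
pics
top 42.03331274452124 279.0986478131705 215.07323700635766 -0.16779992744186129 [ 2.06233229 -2.15377447  0.22877756] [-0.01254765  0.57352563  1.52911244]
side 53.874223042174506 278.6359394964906 206.82136525979345 0.014469161542118624 [ 0.23815324 -2.67735847  1.50172728] [0.53132354 0.13513395 0.89988403]
wrist 64.54651944424987 281.9533710517604 213.63156227201895 -0.04944296219450742 [-2.40374012  1.62513534  0.23245894] [-0.6234083  -0.03620896  0.37954924]
{'t': 0.15, 'q': array([-1.36651066e+00,  5.28284662e-01,  1.43360194e+00, -9.54405032e-06,
        1.18139047e+00, -1.78486509e-01]), 'qd': array([-2.37257101e-04, -2.25700119e-03, -6.81955376e-04,  3.43424400e-06,
       -5.95533003e-04, -1.41044087e-04]), 'tau': array([-2.37969005e-06, -4.42743909e+01, -1.78276366e+01, -1.84249361e-04,
        5.70536373e-03, -4.10029472e-06]), 'tcp_pos': array([ 0.23335416, -0.57921705,  0.23054065]), 'tool_rot': array([-0.13451776,  0.69479104, -0.69360015,  0.13449616]), 'force': array([ 0.20555236, -0.52735808, -0.11301035]), 'ft_torque': array([-0.07428661,  0.01393486,  0.03405482]), 'finger_gap': 1.0034517077552054} 0.0187
[[-0.928 -0.     0.373]
 [-0.373  0.002 -0.928]
 [-0.    -1.    -0.002]]
```

View pics/top0.png

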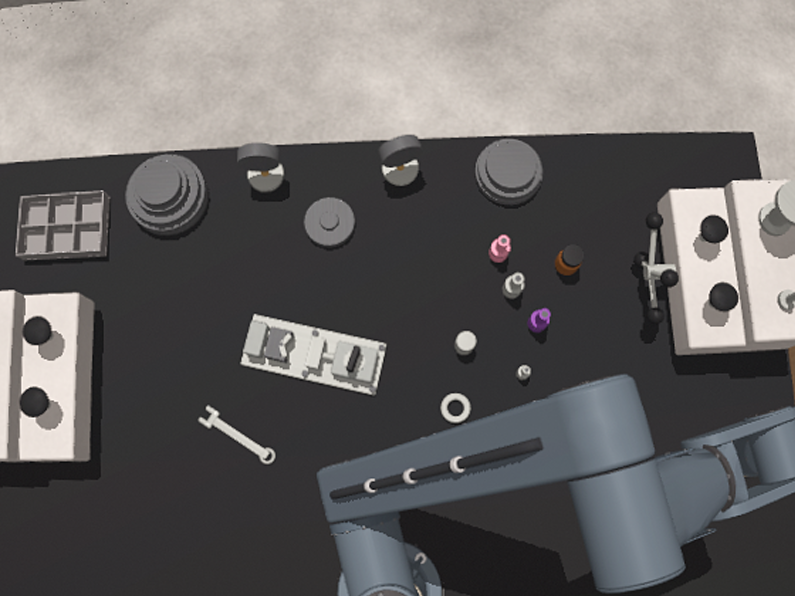

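View pics/side0.png

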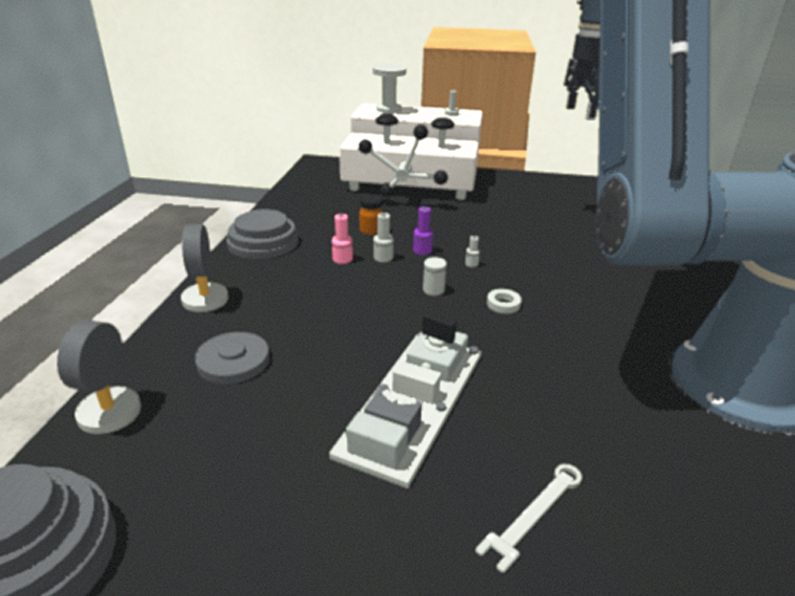

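Top view (1.42x): steel necked candidates are the large one at (514,285) and the small one at (524,372). Pink (500,248) and purple (540,320) have the same shape but the wrong colour. (514,285) is steel, large and necked, so it fits. The vice spans (241–386, 313–395), with the V jaw on the left and the knob at (354,358). I'll confirm both in one enlarged crop.

```bash
python3 - <<'E'
from h import *
t=load("top0.pkl"); s=load("side0.pkl")
a=cv2.resize(t["frame"][160:270,320:400,::-1].copy(),None,fx=5,fy=5,interpolation=cv2.INTER_CUBIC)[:550,:400]
b=cv2.resize(t["frame"][215:285,165:277,::-1].copy(),None,fx=3.5,fy=3.5,interpolation=cv2.INTER_CUBIC)
c=cv2.resize(s["frame"][140:195,230:342,::-1].copy(),None,fx=3.5,fy=3.5,interpolation=cv2.INTER_CUBIC)
im=np.zeros((550,800,3),np.uint8); im[:,:400]=a; im[:b.shape[0],400:400+b.shape[1]]=b; im[260:260+c.shape[0],400:400+c.shape[1]]=c
cv2.imwrite("pics/crop1.png",im)
E
```

```text
(no output)
```

View pics/crop1.png

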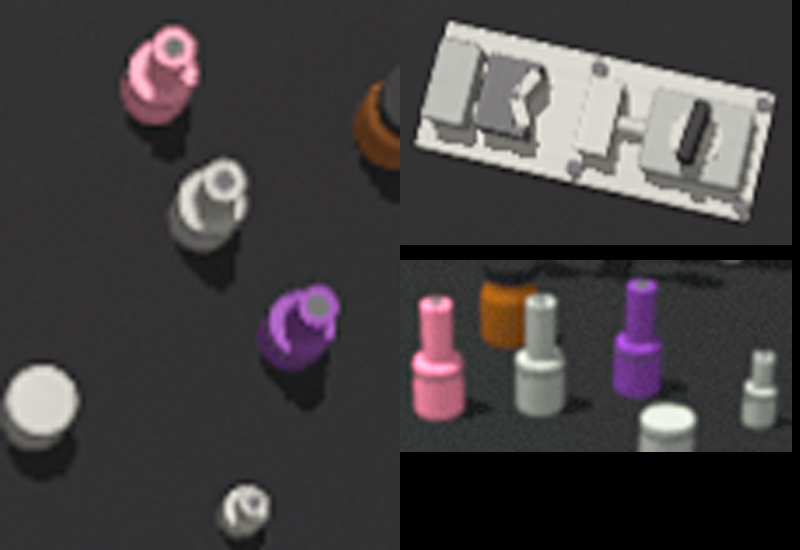

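```bash
cat > m1.py <<'E'
from h import *
t=load("top0.pkl"); s=load("side0.pkl")
print("coup top",onz(t,[(364.6+.0,196)],.095),"side",onz(s,[(270.3,151.4)],.095))
c=lambda a:[((x-400)/3.5+165-.36,y/3.5+215-.36) for x,y in a]
px=c([(448,22),(776,95),(745,220),(416,145)])
B=onz(t,px,.012); print(B.round(4), np.linalg.norm(np.diff(np.r_[B,B[:1]],axis=0),axis=1))
y=B[0]+B[3]-B[1]-B[2]; y=y[:2]/np.linalg.norm(y[:2]); x=np.array([y[1],-y[0]])
ctr=B.mean(0)[:2]; O=ctr+y*.005   # bed middle is y=-5mm
yaw=np.arctan2(x[1],x[0]); print("O",O,"y",y,"x",x,"yaw",yaw)
kn=onz(t,c([(694,132)]),.092)[0]; print("knob seen",kn[:2],"pred",O-.095*y)
print("nest",O+.030*y,"place",O+.027*y)
E
python3 m1.py
```

```text
coup top [[ 0.61063291 -0.28575549  0.095     ]] side [[ 0.61298677 -0.28804607  0.095     ]]
[[ 0.5785  0.2667  0.012 ]
 [ 0.503  -0.0133  0.012 ]
 [ 0.3978  0.017   0.012 ]
 [ 0.4727  0.2949  0.012 ]] [0.28999202 0.10947517 0.28780537 0.10956722]
O [0.48931634 0.14613506] y [0.26031448 0.96552388] x [ 0.96552388 -0.26031448] yaw -0.2633478979234827
knob seen [0.46223936 0.05310427] pred [0.46458647 0.0544103 ]
nest [0.49712578 0.17510078] place [0.49634483 0.17220421]
```

```bash
cat >> h.py <<'E'
def rel(target,yaw=None,st=None):
    "shift (cm, tool axes) and clockwise turn (rad) from measured pose; yaw = world heading of tool z"
    st=st or manip.sense(); M=R.from_quat(st["tool_rot"]).as_matrix()
    d=M.T@(np.array(target)-st["tcp_pos"])*100
    y0=np.arctan2(M[1,2],M[0,2]); tn=0 if yaw is None else y0-yaw
    print("shift",d.round(2),"turn",round(tn,3),"| yaw now",round(y0,3),"tcp",st["tcp_pos"].round(4),"q6",st["q"][5].round(2),"t",round(st["t"],2),"F",st["force"].round(1),"gap",round(st["finger_gap"],3))
E
cat > m2.py <<'E'
from h import *
t=load("top0.pkl")
P=onz(t,[(354.8,169.4),(364.6,196),(383.6,221)],.095); print(P.round(3))
d=P[0]-P[2]; print("line deg",np.degrees(np.arctan2(d[1],d[0])))
k=onz(t,[((x-400)/3.5+165,y/3.5+215) for x,y in [(701,102),(687,163)]],.092);d=k[0]-k[1];print("bar",d,np.arctan2(d[1],d[0]))
rel([.612,-.287,.19],np.radians(-60))
E
python3 m2.py
```

```text
[[ 0.692 -0.263  0.095]
 [ 0.611 -0.286  0.095]
 [ 0.535 -0.335  0.095]]
line deg 24.491565869214735
bar [ 0.04906827 -0.01287971  0.        ] -0.2566947368055219
shift [-46.04   4.09 -12.96] turn -0.141 | yaw now -1.188 tcp [ 0.2334 -0.5792  0.2305] q6 -0.18 t 0.15 F [ 0.2 -0.5 -0.1] gap 1.003
```

```bash
python3 -m jog '[[[-4,0,-1],0],[[-8,0,-2.3],0],[[-12,0,-3.4],0],[[-16,0,-4.5],0],[[-20,1,-5.6],0],[[-24,1.5,-6.7],0],[[-28,2,-7.9],0],[[-32,2.5,-9],0],[[-36,3,-10.1],0],[[-40,3.5,-11.3],0],[[-44,4,-12.4],0],[[-46,4.1,-13],0],[[-46,4.1,-13],0],[[-46,4.1,-13],0],[[-46,4.1,-13],0]]' 5 60; python3 - <<'E'
from h import *
w=snap("wrist"); keep(w,"w1.pkl"); save(w,"w1.png",k=1.42)
rel([.612,-.287,.064])
print("proj", proj(w,[[.612,-.287,.095]])*1.42, proj(w,[[.612,-.287,.0]])*1.42)
E
```

```text
t: 1.4
tcp_pos: [0.6109, -0.2875, 0.1899]
tool_rot: [-0.135, 0.694, -0.694, 0.134]
force: [-0.0, -0.6, -0.1]
finger_gap: 0.586
shift [-0.18 12.61 -0.05] turn 0 | yaw now -1.189 tcp [ 0.6107 -0.2881  0.1901] q6 0.58 t 1.45 F [ 0.1 -0.5 -0.1] gap 0.587
proj [[401.1562068  302.47132609]] [[401.08841477 265.83377699]]
```

View pics/w1.png

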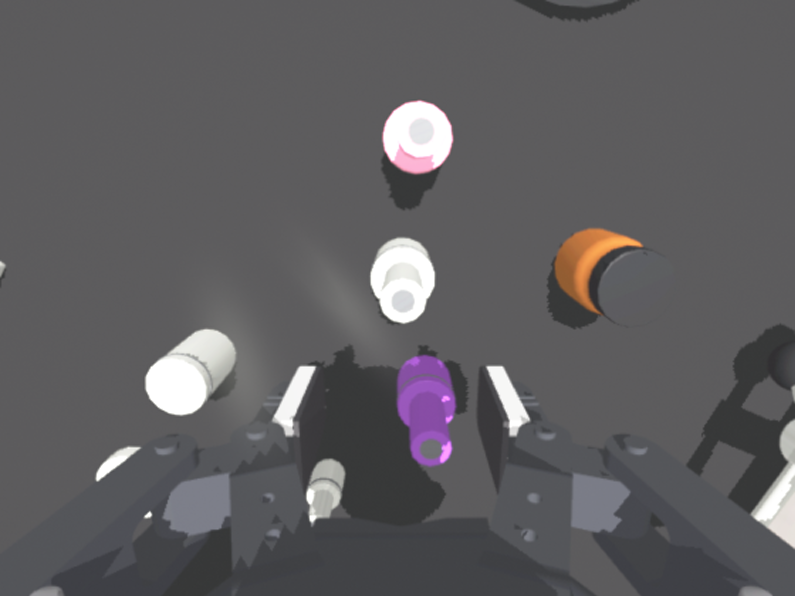

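The steel coupling's neck top is at (403,300), and my estimate projects to (401,302), so they agree to about 1 mm. Pink (420,135) and purple (430,450) are clear of the finger plane. I'll descend and grip.

```bash
python3 -m jog '[[[-0.2,3,0],0],[[-0.2,6,0],0],[[-0.2,9,0],0],[[-0.2,11,0],0],[[-0.2,12,0],0],[[-0.2,12.6,0],0],[[-0.2,12.6,0],0],[[-0.2,12.6,0],0],[[-0.2,12.6,0],0]]' 5 60 && python3 -m jog '[[[0,0,0],0],[[0,0,0],0],[[0,0,0],0],[[0,0,0],0],[[0,0,0],0],[[0,0,0],0],[[0,0,0],0],[[0,0,0],0]]' 1.5 60 && python3 -m jog '[[[0,-0.5,0],0],[[0,-1.5,0],0],[[0,-3,0],0],[[0,-5,0],0],[[0,-7.5,0],0],[[0,-10,0],0],[[0,-12,0],0],[[0,-13,0],0],[[0,-13,0],0],[[0,-13,0],0]]' && python3 - <<'E'
from h import *
rel([.4963,.1722,.19])
rel([.4963,.1722,.19],-.4)
rel([.4963,.1722,.19],.2)
E
```

```text
t: 2.2
tcp_pos: [0.6144, -0.2876, 0.0661]
tool_rot: [0.134, -0.693, 0.695, -0.135]
force: [-0.0, -0.3, 0.1]
finger_gap: 0.585
t: 2.87
tcp_pos: [0.6144, -0.2872, 0.0658]
tool_rot: [0.134, -0.693, 0.695, -0.135]
force: [-0.2, 0.5, 5.9]
finger_gap: 0.262
t: 3.7
tcp_pos: [0.6129, -0.2861, 0.1937]
tool_rot: [-0.135, 0.695, -0.694, 0.134]
force: [0.1, -0.0, -4.7]
finger_gap: 0.26
shift [ -6.31   0.42 -46.87] turn 0 | yaw now -1.188 tcp [ 0.6129 -0.2861  0.1937] q6 0.59 t 3.7 F [ 0.1 -0.  -4.7] gap 0.26
shift [ -6.31   0.42 -46.87] turn -0.788 | yaw now -1.188 tcp [ 0.6129 -0.2861  0.1937] q6 0.59 t 3.7 F [ 0.1 -0.  -4.7] gap 0.26
shift [ -6.31   0.42 -46.87] turn -1.388 | yaw now -1.188 tcp [ 0.6129 -0.2861  0.1937] q6 0.59 t 3.7 F [ 0.1 -0.  -4.7] gap 0.26
```

```bash
python3 -m jog '[[[-0.3,0,-2],-0.04],[[-0.8,0,-5],-0.1],[[-1.2,0,-8.5],-0.17],[[-1.6,0,-12],-0.24],[[-2.1,0,-15.5],-0.31],[[-2.6,0,-19],-0.38],[[-3,0,-22.5],-0.45],[[-3.5,0,-26],-0.52],[[-4,0,-29.5],-0.59],[[-4.4,0,-33],-0.66],[[-4.9,0,-36.5],-0.73],[[-5.4,0,-40],-0.8],[[-5.8,0,-43],-0.86],[[-6.1,0,-45.5],-0.91],[[-6.3,0,-46.9],-0.925],[[-6.3,0,-46.9],-0.925],[[-6.3,0,-46.9],-0.925],[[-6.3,0,-46.9],-0.925],[[-6.3,0,-46.9],-0.925]]' && python3 - <<'E'
from h import *
rel([.4963,.1722,.19],-.263)
st=manip.sense(); p=st["tcp_pos"]
w=snap("wrist"); keep(w,"w2.pkl"); t=snap("top"); s=snap("side"); keep(t,"t2.pkl"); keep(s,"s2.pkl")
a=cv2.resize(w["frame"][:,:,::-1].copy(),None,fx=1,fy=1)
b=cv2.resize(s["frame"][170:350,220:360,::-1].copy(),None,fx=1.7,fy=1.7)
im=np.zeros((580,800,3),np.uint8); im[:420,:560]=a; im[:b.shape[0],560:560+b.shape[1]]=b
c=cv2.resize(t["frame"][215:285,165:277,::-1].copy(),None,fx=2,fy=2);im[430:570,:224]=c
cv2.imwrite("pics/p2.png",im)
print("tcp px wrist",proj(w,[p]),"side",proj(s,[p]))
E
```

```text
t: 5.28
tcp_pos: [0.4967, 0.1711, 0.1936]
tool_rot: [-0.43, 0.562, -0.561, 0.429]
force: [0.3, -0.4, -5.1]
finger_gap: 0.261
shift [-0.1   0.36 -0.06] turn -0.001 | yaw now -0.264 tcp [0.4967 0.1711 0.1936] q6 0.38 t 5.28 F [ 0.3 -0.4 -5.1] gap 0.261
tcp px wrist [[284.03916751 272.21954918]] side [[288.63834327 210.43795524]]
```

View pics/p2.png

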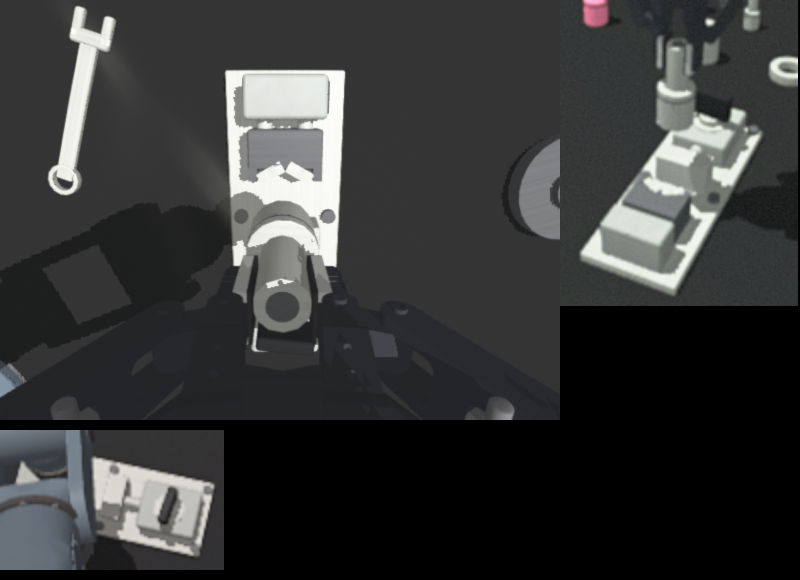

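Wrist view: the bed's far corners are at (226,70) and (345,70), the spring housing top spans (243–329, 74–115), the V groove apex is near (285,165), and the coupling's neck top is at (283,307). I'll measure the vice and the held coupling from this close view.

```bash
cat > m3.py <<'E'
from h import *
w=load("w2.pkl")
save(w,"w2c.png",(215,60,355,340),2.1)
O=np.array([.4893,.1461]);y=np.array([.2603,.9655]);x=np.array([.9655,-.2603])
v=lambda P:np.c_[(P[:,:2]-O)@x,(P[:,:2]-O)@y]*1000
print("bed corners (-55,140),(55,140):",v(onz(w,[(225.5,70),(345,70)],.012)).round(1))
print("spring top (±35,132)",v(onz(w,[(243,74),(329,74)],.056)).round(1))
print("coupling top now",v(onz(w,[(283,307)],.2228)).round(1), onz(w,[(283,307)],.2228).round(4))
print("tcp",v(manip.sense()["tcp_pos"][None]).round(1))
E
python3 m3.py
```

```text
bed corners (-55,140),(55,140): [[-52.  138.8]
 [ 56.9 138.5]]
spring top (±35,132) [[-31.2 129.9]
 [ 36.7 129.7]]
coupling top now [[ 0.1 25.5]] [[0.496  0.1707 0.2228]]
tcp [[ 0.9 26.2]]
```

View pics/w2c.png

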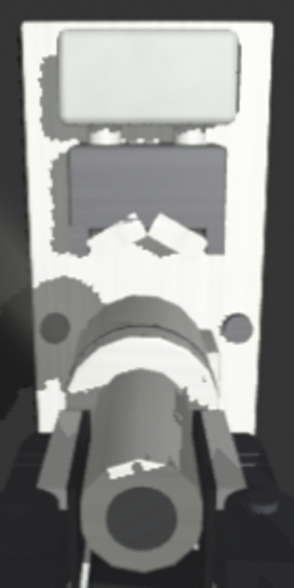

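```bash
python3 -m jog '[[[0,1,0.15],0],[[0,3,0.15],0],[[0,5.5,0.15],0],[[0,8,0.15],0],[[0,9.5,0.15],0],[[0,10.2,0.15],0],[[0,10.6,0.15],0],[[0,10.8,0.15],0],[[0,10.8,0.15],0],[[0,10.8,0.15],0]]' && python3 - <<'E'
from h import *
rel([.4963,.1722,.0778])
st=manip.sense(); p=st["tcp_pos"]
w=snap("wrist"); s=snap("side"); keep(w,"w3.pkl"); keep(s,"s3.pkl")
a=cv2.resize(w["frame"][20:400,150:410,::-1].copy(),None,fx=1.5,fy=1.5)
b=cv2.resize(s["frame"][200:350,220:350,::-1].copy(),None,fx=3,fy=3)
im=np.zeros((580,800,3),np.uint8); im[:a.shape[0],:390]=a; im[:450,400:790]=b
cv2.imwrite("pics/p3.png",im)
E
```

```text
t: 6.27
tcp_pos: [0.4991, 0.1717, 0.0871]
tool_rot: [0.429, -0.561, 0.562, -0.431]
force: [-1.0, -0.4, -5.7]
finger_gap: 0.261
shift [ 0.02  0.93 -0.28] turn 0 | yaw now -0.263 tcp [0.4991 0.1717 0.0871] q6 0.38 t 6.27 F [-1.  -0.4 -5.7] gap 0.261
```

View pics/p3.png

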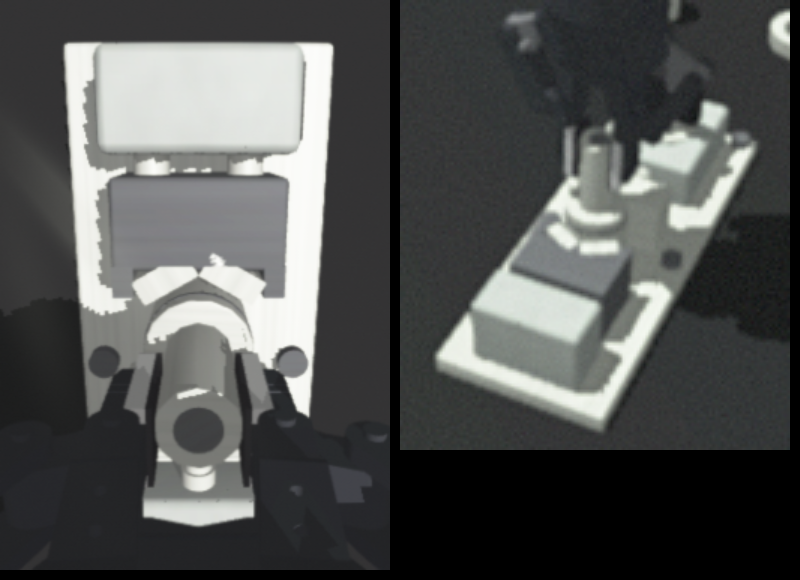

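```bash
python3 - <<'E'
from h import *
w=load("w3.pkl")
O=np.array([.4893,.1461]);y=np.array([.2603,.9655]);x=np.array([.9655,-.2603])
v=lambda P:np.c_[(P[:,:2]-O)@x,(P[:,:2]-O)@y]*1000
q=lambda *a:[(c/1.5+150-.17,d/1.5+20-.17) for c,d in a]
print("spring back (±35,132)",v(onz(w,q((95,43),(305,43)),.056)).round(1))
print("bed back (±55,140)",v(onz(w,q((65,43),(333,43)),.012)).round(1))
print("vjaw back top(±32,88)",v(onz(w,q((111,178),(290,178)),.053)).round(1))
print("spring front top y 96",v(onz(w,q((98,153),(304,153)),.053)).round(1))
print("coupling top",v(onz(w,q((199,430)),.1163)).round(1))
E
```

```text
spring back (±35,132) [[-31.3 130. ]
 [ 36.3 130. ]]
bed back (±55,140) [[-51.8 138.5]
 [ 56.4 138.4]]
vjaw back top(±32,88) [[-28.4  87. ]
 [ 33.8  87. ]]
spring front top y 96 [[-32.5  95.5]
 [ 38.3  95.4]]
coupling top [[ 2.  26.9]]
```

Centred within 0.5 mm across and about 1.8 mm short of the V, so I'll back off 1 mm and lower to contact.

```bash
python3 -m jog '[[[0.1,0.3,0],0],[[0.1,0.6,0],0],[[0.1,0.75,0],0],[[0.1,0.8,0],0],[[0.1,0.85,0],0],[[0.1,0.85,0],0],[[0.1,0.85,0],0]]'
```

```text
t: 6.95
tcp_pos: [0.4977, 0.1707, 0.0778]
tool_rot: [-0.43, 0.561, -0.561, 0.43]
force: [-0.5, 0.3, -4.3]
finger_gap: 0.261
```

```bash
python3 -m jog '[[[0,0.05,0],0],[[0,0.05,0],0],[[0,0.05,0],0]]'; python3 -m jog '[[[0,0.05,0],0],[[0,0.05,0],0],[[0,0.05,0],0]]'
```

```text
t: 7.2
tcp_pos: [0.4978, 0.1706, 0.0778]
tool_rot: [0.43, -0.561, 0.561, -0.43]
force: [-2.4, -0.7, 2.2]
finger_gap: 0.262
t: 7.45
tcp_pos: [0.4978, 0.1706, 0.0778]
tool_rot: [0.43, -0.561, 0.561, -0.43]
force: [-2.7, -1.3, 6.4]
finger_gap: 0.265
```

Contact at exactly the expected height (TCP 77.8 mm). I'll release and rise.

```bash
python3 -m jog '[[[0,-0.05,0],0],[[0,-0.05,0],0],[[0,-0.05,0],0],[[0,-0.05,0],0],[[0,-0.05,0],0]]' 5 && python3 -m jog '[[[0,-1,0],0],[[0,-3,0],0],[[0,-6,0],0],[[0,-9,0],0],[[0,-11.5,0],0],[[0,-12,0],0],[[0,-12,0],0],[[0,-12,0],0]]' 5 && python3 - <<'E'
from h import *
w=snap("wrist"); keep(w,"w4.pkl"); t=snap("top");keep(t,"t4.pkl")
y=np.array([.2603,.9655]);x=np.array([.9655,-.2603]); O=np.array([.4893,.1461])+.0012*x-.0007*y
k=O-.095*y; print("knob",k)
rel([k[0],k[1],.16],1.31)
E
```

```text
t: 7.87
tcp_pos: [0.4983, 0.1707, 0.0772]
tool_rot: [0.43, -0.561, 0.561, -0.43]
force: [-0.1, 0.1, -0.0]
finger_gap: 0.585
t: 8.53
tcp_pos: [0.4975, 0.1706, 0.1974]
tool_rot: [0.43, -0.561, 0.561, -0.43]
force: [-0.4, -0.5, -0.1]
finger_gap: 0.583
knob [0.46554789 0.05338929]
shift [12.12  3.62  0.04] turn -1.573 | yaw now -0.263 tcp [0.4968 0.1705 0.1961] q6 0.38 t 8.63 F [-0.4  0.2 -0.1] gap 0.586
```

```bash
python3 -m jog '[[[1,0,0],-0.1],[[2,0.3,0],-0.2],[[3,0.7,0],-0.32],[[4,1,0],-0.44],[[5,1.3,0],-0.56],[[6,1.6,0],-0.68],[[7,1.9,0],-0.8],[[8,2.2,0],-0.92],[[9,2.6,0],-1.04],[[10,3,0],-1.16],[[11,3.3,0],-1.28],[[12.1,3.6,0],-1.4],[[12.1,3.6,0],-1.5],[[12.1,3.6,0],-1.57],[[12.1,3.6,0],-1.57],[[12.1,3.6,0],-1.57],[[12.1,3.6,0],-1.57]]' 5 && python3 - <<'E'
from h import *
w=snap("wrist"); s=snap("side"); keep(w,"w5.pkl"); keep(s,"s5.pkl")
rel([.4655,.0534,.059],1.31)
a=w["frame"][:,:,::-1]
b=cv2.resize(s["frame"][200:350,220:350,::-1].copy(),None,fx=1.8,fy=1.8)
im=np.zeros((420,800,3),np.uint8); im[:,:560]=a; im[:b.shape[0],562:562+b.shape[1]]=b
cv2.imwrite("pics/p5.png",im); print(proj(w,[[.4655,.0534,.092]]))
E
```

```text
t: 10.05
tcp_pos: [0.466, 0.0539, 0.1606]
tool_rot: [0.701, -0.094, 0.093, -0.701]
force: [0.1, 0.2, -0.1]
finger_gap: 0.583
shift [-0.05 10.2  -0.07] turn -0.004 | yaw now 1.306 tcp [0.4663 0.054  0.161 ] q6 -1.43 t 10.15 F [ 0.3  0.4 -0.2] gap 0.59
[[281.6471394  228.14365999]]
```

View pics/p5.png

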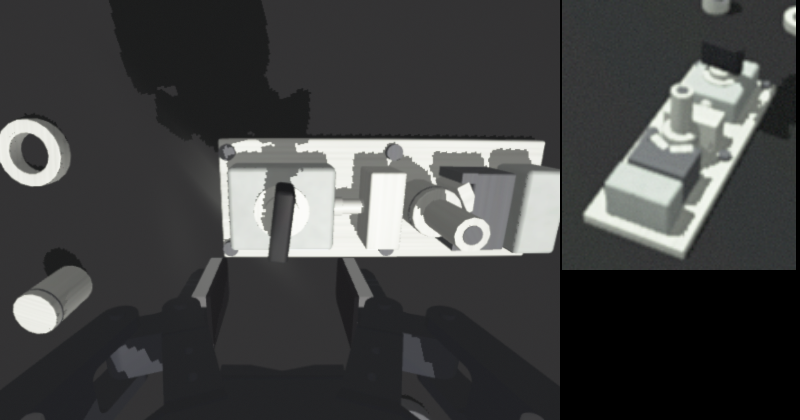

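The coupling stands on the bed between the jaws. The bar's top runs about (286,188)–(280,259), near the predicted centre (282,228). I'll work out its heading.

```bash
python3 - <<'E'
from h import *
w=load("w5.pkl")
P=onz(w,[(286,187),(280,260)],.092); d=P[1]-P[0]
print(P, P.mean(0), np.linalg.norm(d), np.arctan2(d[1],d[0]), "vice x -0.263")
g=w["frame"].max(2)
for r in (195,205,215,225,235,245): print(r, np.where(g[r,265:305]<60)[0]+265)
E
```

```text
[[0.43922526 0.06350034 0.092     ]
 [0.48750507 0.0462078  0.092     ]] [0.46336517 0.05485407 0.092     ] 0.05128325541491287 -0.34393744625805833 vice x -0.263
195 [275 276 277 278 279 280 281 282 292 293 294]
205 [274 275 276 277 278]
215 [273 274 275 276 291]
225 [272 273 274 290]
235 [272]
245 []
```

```bash
python3 -m jog '[[[-0.2,3,0],0.04],[[-0.2,6,0],0.08],[[-0.2,8,0],0.08],[[-0.2,9.3,0],0.08],[[-0.2,10,0],0.08],[[-0.2,10.2,0],0.08],[[-0.2,10.2,0],0.08],[[-0.2,10.2,0],0.08]]' 5 60 && python3 -m jog '[[[0,0,0],0],[[0,0,0],0],[[0,0,0],0],[[0,0,0],0],[[0,0,0],0],[[0,0,0],0],[[0,0,0],0],[[0,0,0],0]]' 0.6 60; python3 -c "
from h import *
rel([.464,.0541,.059]);print(manip.sense()['ft_torque'])"
```

```text
t: 10.82
tcp_pos: [0.4651, 0.0543, 0.0599]
tool_rot: [-0.697, 0.121, -0.121, 0.697]
force: [0.0, -0.3, 0.3]
finger_gap: 0.586
t: 11.48
tcp_pos: [0.4649, 0.0539, 0.0602]
tool_rot: [0.697, -0.12, 0.121, -0.697]
force: [-0.9, -2.8, 5.3]
finger_gap: 0.15
shift [-0.09  0.12 -0.01] turn 0 | yaw now 1.228 tcp [0.4649 0.0539 0.0602] q6 -1.35 t 11.48 F [-0.9 -2.8  5.3] gap 0.15
[-0.41001038  0.15473196  0.10802373]
```

```bash
python3 -m jog '[[[0,0,0],0.1],[[0,0,0],0.2],[[0,0,0],0.3],[[0,0,0],0.4],[[0,0,0],0.5],[[0,0,0],0.6],[[0,0,0],0.7],[[0,0,0],0.8],[[0,0,0],0.9],[[0,0,0],0.9],[[0,0,0],0.9]]'; cat > look.py <<'E'
from h import *
import sys
n=sys.argv[1]
rel([.464,.0541,.059],1.228); print("T",manip.sense()["ft_torque"].round(2))
w=snap("wrist"); s=snap("side"); t=snap("top")
for a,b in ((w,"w"),(s,"s"),(t,"t")): keep(a,b+n+".pkl")
y=np.array([.2603,.9655]);x=np.array([.9655,-.2603]); O=np.array([.4893,.1461])+.0012*x-.0007*y
Q=[np.r_[O+x*a+y*.114,.040] for a in (.035,.047,.055)]
print("tab px in/12/20mm: side",proj(s,Q).round(1).tolist(),"top",proj(t,Q).round(1).tolist())
im=np.zeros((600,800,3),np.uint8)
b=cv2.resize(s["frame"][240:350,220:320,::-1].copy(),None,fx=4,fy=4,interpolation=cv2.INTER_CUBIC); im[:440,:400]=b
c=cv2.resize(t["frame"][210:270,160:240,::-1].copy(),None,fx=5,fy=5,interpolation=cv2.INTER_CUBIC); im[:300,400:800]=c
d=cv2.resize(w["frame"][:,:,::-1].copy(),None,fx=.7,fy=.7); im[305:305+d.shape[0],406:406+d.shape[1]]=d
cv2.imwrite(f"pics/k{n}.png",im)
E
python3 look.py 6
```

```text
t: 12.4
tcp_pos: [0.4664, 0.055, 0.0602]
tool_rot: [-0.573, 0.411, -0.414, 0.576]
force: [3.2, 5.6, 4.3]
finger_gap: 0.154
shift [ 0.01  0.12 -0.26] turn -0.903 | yaw now 0.325 tcp [0.4664 0.055  0.0602] q6 -0.45 t 12.4 F [3.2 5.6 4.3] gap 0.154
T [ 0.78 -0.25 -0.18]
tab px in/12/20mm: side [[248.3, 301.2], [242.5, 299.1], [238.6, 297.8]] top [[183.6, 226.9], [184.6, 223.0], [185.2, 220.5]]
```

View pics/k6.png

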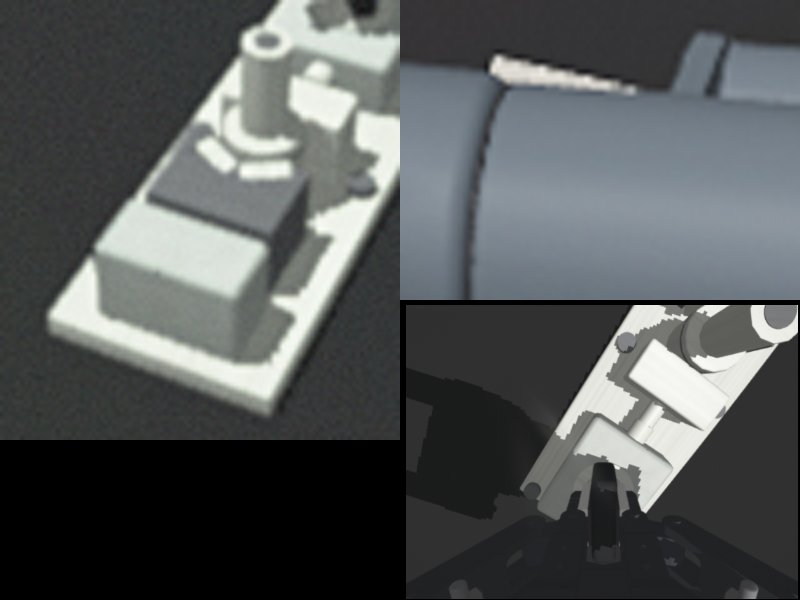

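```bash
cat > tab.py <<'E'
from h import *
b=load("s6.pkl")["frame"].astype(int)
s=snap("side"); f=s["frame"].astype(int); st=manip.sense()
y=np.array([.2603,.9655]);x=np.array([.9655,-.2603]); O=np.array([.4893,.1461])+.0012*x-.0007*y
d=np.abs(f-b).sum(2)
m=np.zeros(d.shape,bool); m[285:315,228:252]=True
ys,xs=np.where((d>90)&m)
ln=proj(s,[np.r_[O+x*(.035+a)+y*.114,.042] for a in np.arange(0,.0301,.0005)])
v=[d[int(round(q)),int(round(p))] for p,q in ln]
print("t",round(st["t"],2),"yaw turn",round(1.228-np.arctan2(*R.from_quat(st["tool_rot"]).as_matrix()[[1,0],2]),3),"T",st["ft_torque"].round(2),"F",st["force"].round(1),"tcp",st["tcp_pos"].round(4))
print("n",len(xs),"xmin",xs.min() if len(xs) else None,"line every 2mm:",v[::4])
# coupling/V movement: whole vice-front diff
ys,xs=np.where(d[240:300,240:300]>90); print("moved px",len(xs))
E
python3 -m jog '[[[0,0,0],0.07],[[0,0,0],0.14],[[0,0,0],0.2],[[0,0,0],0.2]]'; python3 tab.py; python3 -m jog '[[[0,0,0],0.07],[[0,0,0],0.14],[[0,0,0],0.2],[[0,0,0],0.2]]'; python3 tab.py
```

```text
t: 12.88
tcp_pos: [0.4668, 0.0551, 0.0602]
tool_rot: [-0.529, 0.467, -0.469, 0.532]
force: [2.8, 5.0, 3.2]
finger_gap: 0.153
t 12.93 yaw turn 1.103 T [ 0.87 -0.33 -0.12] F [2.3 5.3 3.8] tcp [0.4668 0.0551 0.0602]
n 0 xmin None line every 2mm: [np.int64(4), np.int64(5), np.int64(6), np.int64(9), np.int64(16), np.int64(5), np.int64(9), np.int64(9), np.int64(9), np.int64(5), np.int64(6), np.int64(13), np.int64(3), np.int64(21), np.int64(3), np.int64(8)]
moved px 32
t: 13.27
tcp_pos: [0.4673, 0.0551, 0.0602]
tool_rot: [0.479, -0.517, 0.52, -0.482]
force: [4.3, 5.8, 3.3]
finger_gap: 0.151
t 13.32 yaw turn 1.303 T [ 0.89 -0.43 -0.16] F [4.1 5.7 4. ] tcp [0.4673 0.0551 0.0602]
n 0 xmin None line every 2mm: [np.int64(11), np.int64(9), np.int64(7), np.int64(4), np.int64(7), np.int64(15), np.int64(5), np.int64(8), np.int64(8), np.int64(11), np.int64(11), np.int64(3), np.int64(8), np.int64(16), np.int64(13), np.int64(20)]
moved px 149
```

```bash
sed -i 's/v\[::4\])/[int(i) for i in v[::4]])/' tab.py
python3 -m jog '[[[0,0,0],0.05],[[0,0,0],0.1],[[0,0,0],0.1]]'>/dev/null; python3 tab.py; python3 -m jog '[[[0,0,0],0.05],[[0,0,0],0.1],[[0,0,0],0.1]]'>/dev/null; python3 tab.py; python3 -m jog '[[[0,0,0],0.05],[[0,0,0],0.1],[[0,0,0],0.1]]'>/dev/null; python3 tab.py
```

```text
t 13.62 yaw turn 1.402 T [ 0.91 -0.47 -0.11] F [4.5 6.5 2.8] tcp [0.4675 0.0551 0.0602]
n 0 xmin None line every 2mm: [7, 6, 3, 9, 9, 11, 22, 12, 12, 14, 9, 4, 9, 22, 20, 18]
moved px 190
t 13.92 yaw turn 1.502 T [ 0.93 -0.47 -0.07] F [5.1 5.6 2.7] tcp [0.4677 0.055  0.0602]
n 29 xmin 241 line every 2mm: [12, 12, 16, 265, 433, 262, 25, 4, 4, 5, 15, 2, 15, 20, 15, 8]
moved px 247
t 14.22 yaw turn 1.602 T [ 0.87 -0.48 -0.05] F [5.1 6.1 2. ] tcp [0.4679 0.055  0.0602]
n 58 xmin 239 line every 2mm: [9, 10, 14, 284, 486, 597, 571, 300, 300, 12, 33, 8, 6, 23, 15, 12]
moved px 291
```

```bash
python3 - <<'E'
from h import *
s=snap("side"); keep(s,"s7.pkl")
y=np.array([.2603,.9655]);x=np.array([.9655,-.2603]); O=np.array([.4893,.1461])+.0012*x-.0007*y
im=cv2.resize(s["frame"][262:322,226:296,::-1].copy(),None,fx=10,fy=10,interpolation=cv2.INTER_CUBIC)
for a,c in ((0,(255,0,0)),(.012,(0,0,255)),(.02,(0,255,0))):
    for dy in (-.009,.009):
        p=proj(s,[np.r_[O+x*(.035+a)+y*(.114+dy),.0435]])[0]; q=tuple(int(round(v)) for v in ((p-[226,262]+.5)*10)); cv2.circle(im,q,3,c,-1)
cv2.imwrite("pics/k7.png",im)
E
```

```text
(no output)
```

View pics/k7.png

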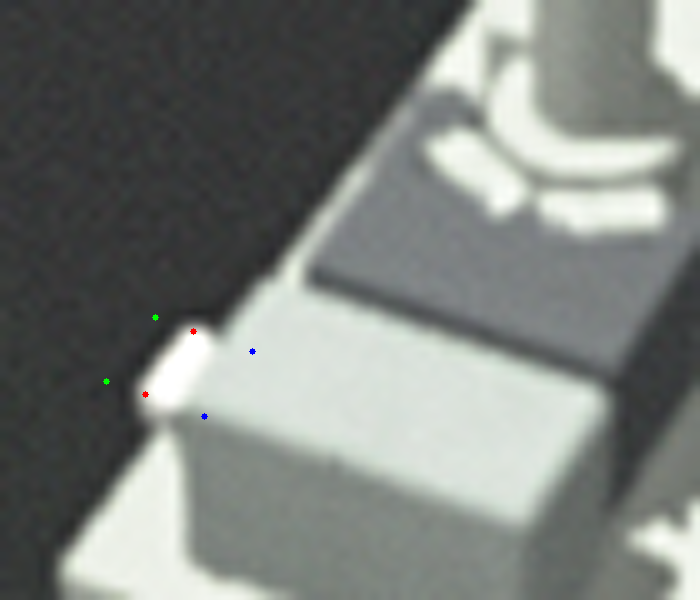

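The tab shows as a bright tongue with its outer edge at about (137,388)–(187,324) in the crop, slightly past the 12 mm marks. I'll check the overlay against the housing corners.

```bash
python3 - <<'E'
from h import *
s=load("s7.pkl"); s6=load("s6.pkl")
y=np.array([.2603,.9655]);x=np.array([.9655,-.2603]); O=np.array([.4893,.1461])+.0012*x-.0007*y
c=lambda X,Y,Z:((proj(s,[np.r_[O+x*X+y*Y,Z]])[0]-[226,262]+.5)*10).round(0)
print("housing top (35,132)",c(.035,.132,.056),"(-35,132)",c(-.035,.132,.056),"(-35,96)",c(-.035,.096,.056),"(35,96)",c(.035,.096,.056),"bed(55,140)",c(.055,.140,.012))
print("per 8mm", c(.055,.114,.0435)-c(.047,.114,.0435))
# sub-pixel end along tab line
for nm,dy in (("a",0),("b",.005),("c",-.005)):
    a=np.arange(0,.03,.001); P=proj(s,[np.r_[O+x*(.035+k)+y*(.114+dy),.040] for k in a]).astype(np.float32)
    D=(s["frame"].astype(np.float32)-s6["frame"]).sum(2)
    v=cv2.remap(D,P[:,0].copy(),P[:,1].copy(),cv2.INTER_LINEAR).ravel(); print(nm,v.round().astype(int).tolist())
E
```

```text
housing top (35,132) [178. 397.] (-35,132) [543. 527.] (-35,96) [628. 389.] (35,96) [274. 268.] bed(55,140) [ 64. 570.]
per 8mm [-39. -13.]
a [0, 2, -3, -8, -3, 11, 54, 123, 250, 386, 496, 581, 599, 604, 526, 424, 254, 82, 15, -10, -9, -3, 5, 13, 11, 2, -5, -10, -11, -7]
b [0, -2, 1, -4, -14, 27, 87, 242, 397, 494, 577, 589, 586, 522, 439, 310, 175, 76, 11, -18, -20, -14, -2, 5, 0, -4, -4, -4, -2, 3]
c [2, 1, -3, -9, -9, -1, 39, 115, 235, 392, 503, 577, 613, 605, 560, 415, 260, 125, 16, -7, -5, 1, 5, 8, 13, 2, -16, -11, -2, 3]
```

The half-level edge puts the tab at 13–15.5 mm, depending on camera offset. A further 0.04 rad (about 2 mm) puts it in the middle of the right range. Then I'll release.

```bash
python3 -m jog '[[[0,0,0],0.02],[[0,0,0],0.04],[[0,0,0],0.04]]'; python3 tab.py; python3 -m jog '[[[0,0,0],0],[[0,0,0],0],[[0,0,0],0],[[0,0,0],0],[[0,0,0],0]]' 4.5; python3 -m jog '[[[0,-2,0],0],[[0,-5,0],0],[[0,-8,0],0],[[0,-11,0],0],[[0,-14,0],0],[[0,-16,0],0],[[0,-16,0],0],[[0,-16,0],0]]'; python3 tab.py
python3 - <<'E'
from h import *
s=snap("side"); s6=load("s6.pkl"); keep(s,"s8.pkl"); w=snap("wrist"); keep(w,"w8.pkl")
y=np.array([.2603,.9655]);x=np.array([.9655,-.2603]); O=np.array([.4893,.1461])+.0012*x-.0007*y
a=np.arange(0,.03,.001); P=proj(s,[np.r_[O+x*(.035+k)+y*.114,.040] for k in a]).astype(np.float32)
D=(s["frame"].astype(np.float32)-s6["frame"]).sum(2)
print(cv2.remap(D,P[:,0].copy(),P[:,1].copy(),cv2.INTER_LINEAR).ravel().round().astype(int).tolist())
im=np.zeros((560,800,3),np.uint8); b=cv2.resize(s["frame"][215:350,220:320,::-1].copy(),None,fx=4,fy=4,interpolation=cv2.INTER_CUBIC); im[:540,:400]=b
im[:294,405:797]=cv2.resize(w["frame"][:,:,::-1].copy(),(392,294))
t=snap("top"); im[300:540,405:789]=cv2.resize(t["frame"][205:285,160:288,::-1].copy(),None,fx=3,fy=3)
cv2.imwrite("pics/k8.png",im)
E
```

```text
t: 14.52
tcp_pos: [0.468, 0.0549, 0.0602]
tool_rot: [0.385, -0.591, 0.593, -0.389]
force: [5.0, 5.4, 2.2]
finger_gap: 0.158
t 14.57 yaw turn 1.641 T [ 0.88 -0.48  0.11] F [5.8 7.  1.4] tcp [0.468  0.0549 0.0602]
n 67 xmin 238 line every 2mm: [9, 13, 9, 282, 485, 593, 600, 591, 591, 99, 37, 7, 12, 8, 14, 7]
moved px 309
t: 14.98
tcp_pos: [0.4641, 0.0542, 0.0592]
tool_rot: [-0.387, 0.592, -0.592, 0.387]
force: [-0.4, 0.2, -0.2]
finger_gap: 0.526
t: 15.65
tcp_pos: [0.4648, 0.0542, 0.2201]
tool_rot: [0.386, -0.591, 0.592, -0.387]
force: [-0.6, -0.0, -0.7]
finger_gap: 0.525
t 15.7 yaw turn 1.641 T [-0.02  0.01 -0.03] F [-0.  -0.4 -0. ] tcp [0.4639 0.0543 0.219 ]
n 67 xmin 238 line every 2mm: [12, 18, 6, 279, 484, 594, 600, 586, 586, 106, 29, 16, 3, 17, 11, 20]
moved px 310
[-3, -5, -5, -6, -4, 9, 55, 125, 249, 382, 493, 578, 598, 605, 599, 594, 491, 348, 196, 62, 11, -10, -8, -4, -7, -12, -14, -13, -10, -5]
```

View pics/k8.png

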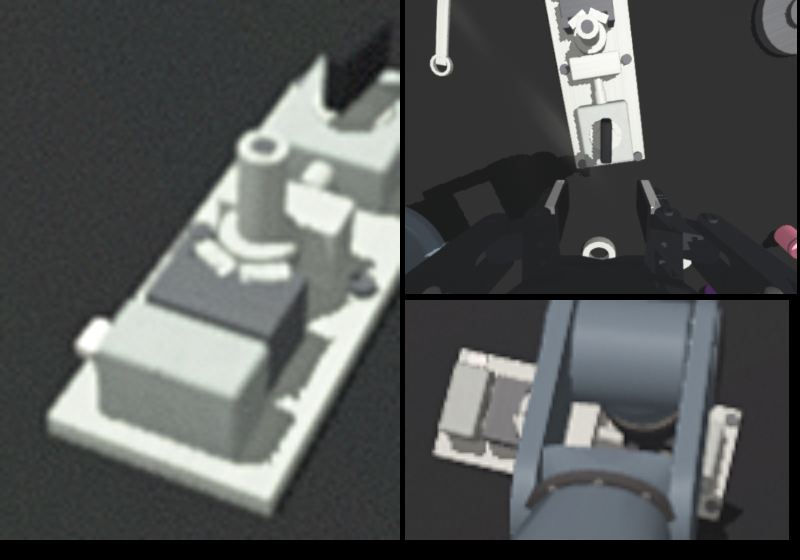

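The coupling stands upright in the V. The tab is out at crop (92,335), about 15–17 mm, and stayed put after release. The gripper is clear, so I'm handing in.

```bash
python3 -c "
from h import *
workorder.sign_off(); print(manip.sense()['t'])"
```

```text
the job is handed in; nothing more can be done
the job is handed in; nothing more can be done
```

The job is done and handed in at about 16 s of robot time. The large steel coupling stands on its foot on the vice bed, clamped in the V, and the gripper is well clear.

- **Placing:** I gripped the coupling by the neck, lowered it until the wrist force showed it touching the bed, and let go. The tool was then at 77.8 mm, the height expected for contact.
- **Clamping:** I turned the knob clockwise by about 1.64 rad in one grip and stopped once the tab was out. I then released and raised the gripper 16 cm.
- **Last checks:** The wrist force was near zero. In the side picture the coupling stood upright in the V. The tab measured about 17 mm out as read, or about 15 mm after correcting for an apparent camera offset. Both are inside 12–20 mm, and it had not moved after release.
- **Disagreements:** The cameras differed by about 2 mm on where the vice is, so the tab reading is good to about 2 mm. I had no reading of the tab joint itself. I did not check the bystanders again one by one, but the arm met nothing on the way.

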